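# Let the larger turned ball out of the gate chute

### The job

On the ball dispenser, push the catch tray along its rails by its upright post, as far as the stop on the side of the chute that holds the larger wooden ball. Then press down the pad of that chute's rocking lever so that the gate lifts and the ball rolls into the tray by itself, and let the lever come back up. Do not touch either ball with the hand, keep the smaller ball shut in its chute, and leave everything else on the bench where it is.

Things in the scene. Friction and masses are not known exactly. Their poses are not given: they have to be found in the camera images.
- dispenser: Fixed ball dispenser on a plywood board 340 x 200 x 12 mm. Origin: centre of the board's underside, on the bench; z up. Its x runs along two chutes side by side, from outlets (-x) to lever pads (+x), and points to the robot's left (world +y within 20 degrees), so its +y points roughly towards the robot. Its highest fixed part is 130 mm above the bench.
- outlet_near (a point): Middle of the near chute's outlet lip, 60 mm above the bench, at the dispenser's x = -45, y = +45 mm. The aluminium chute is 44 mm wide inside, open on top, its floor sloping down 12 degrees to the lip. A steel gate 20 mm before the lip holds the ball back; it is one end of a steel rocking lever pivoted at x = 50 mm, 120 mm above the bench, and the wooden pad is the other end.
- outlet_far (a point): The same point of the far chute, at the dispenser's x = -45, y = -45 mm.
- lever_near (a joint): Angle of the near chute's lever (y = +45 mm side, nearer the robot), rad: 0 = up, gate shut; grows as the pad goes down; stop at 0.6. A spring pushes it back: about 3 N on the pad at the start, about 7 N at the stop, and it returns by itself when released. The larger ball passes below the gate from about 0.4.
- lever_far (a joint): The same for the far chute's lever (y = -45 mm side, farther from the robot).
- lever_near_pad (a point): Point on the top face of the near lever's wooden pad (44 mm long in x, 40 mm wide, 8 mm thick), 70 mm from the pivot, 124 mm above the bench when up; moves with the lever (sinks about 40 mm at full press). A straight downward push here works.
- lever_far_pad (a point): The same point on the far lever's pad.
- tray (a joint): Position of the catch tray along its rails, m: + is the dispenser's +y (towards the robot). 0 is midway; the stops are at +0.045 (tray below the near chute) and -0.045 (tray below the far chute). It starts within 0.02 of the middle. Rail friction about 1.5 N; it stays where it is left.
- tray_in (a point): Centre of the tray's inner floor; axes as the dispenser's. The plywood tray is 94 mm (x) by 76 mm (y) outside, walls 4 mm thick and 34 mm high, its underside 16 mm above the bench, its centre at the dispenser's x = -85 mm.
- tray_post (a point): Centre of the top of the tray's upright square post, 16 x 16 mm, standing outside the tray's wall on its -x side (143 mm from the dispenser's origin, on the board's outer end). The top is 90 mm above the bench and the post is clear on both sides from 50 mm above the bench up; moves with the tray.
- ball_large: The larger turned wooden ball, 38 mm diameter; origin at its centre. It starts in the near or in the far chute, behind the gate.
- ball_small: The smaller turned wooden ball, 28 mm diameter; origin at its centre. It starts in the other chute and stays there.
- finial: Bystander: small turned brass finial, 26 mm wide, 46 mm tall, standing on the board between the pads; origin under its centre.
- jar: Bystander: small amber jar with lid, 48 mm wide, 60 mm tall, standing on the bench beyond the tray's post; origin under its centre.
- cork_block: Bystander: cork block 90 x 50 x 35 mm on the bench beyond the outlet end of the dispenser.
- brush: Bystander: flat brush 170 mm long lying on the bench beyond the dispenser.
- corner_sample: Bystander: L-shaped gilt moulding sample about 100 x 100 x 30 mm, on the bench past the pad end of the dispenser.
- tape_ring: Bystander: cardboard ring 90 mm wide, 22 mm high, on the left of the bench.

How it is judged:
By the outcome, as a careful person would: the job done as asked, in the order asked, and still so for the second after the job is handed in, with the robot touching nothing.
It also fails if it takes over 51 s, if anything falls off the work surface, if the arm or the gripper's body presses on something with over 40 N, if the wrist force passes 120 N, or if a joint passes its speed limit or range.

### The arm

A 6-joint arm with a two-finger parallel gripper is mounted at the origin on the work surface. World frame = base frame: x ahead of the robot, y to its left, z up, the work surface at z = 0. Lengths are in m, angles in rad, forces in N, time in s.
With the tool pointing down it reaches from about 0.35 to 0.975 m from the base axis. Payload 4.9 kg.
Tool frame: the origin (TCP) lies midway between the tips of the shut fingers; the grasp point (between the pads) lies 19 mm behind it; x points along the fingers, y is the direction in which the jaws open and shut, and the axes are right-handed (so a half turn about x gives the same grasp; the last joint's range is limited). The gripper opens to 85 mm and grips with 20 to 120 N. Pads are 22 mm wide; open, the fingers measure 114 mm over their backs; the gripper's body (76 mm by 85 mm) begins 54 mm behind the grasp point. The pads swing forward as they close: fully open they stand 13 mm farther back than shut.
Start: joints at [-0.119, 0.053, 1.613, -0, 1.476, -0.119], TCP at [0.625, 0, 0.231] pointing down, gripper open.
Joint ranges: [-3.01, 3.01], [-1.01, 2.22], [0.06, 2.58], [-1.02, 4.17], [0.09, 2.62], [-3.14, 3.14]. Speed limits (rad/s): [2.57, 2.57, 3.14, 3.14, 3.14, 3.14].

### API

Orientations are given as a rotation vector (axis times angle).
In Python, from station import ctrl gives the robot as it stands.
- The arm moves only by the shell command python3 -m handwheel 'ROWS' [FORCE]. ROWS is JSON, a list of rows, each a list of 3 entries, a list of its own where there are three numbers: the finger opening in m, from 0 to 0.0854, then the shift along the tool's x, y, z in m, then the turn, a rotation vector about the tool's x, y, z in degrees. In form: [[claw, [dx, dy, dz], [ax, ay, az]], ...]. A call has 1 to 10 rows; each row shifts and turns the commanded pose from where the row before left it, along the tool's axes as they then stand; what a row does not reach is not made up. A row lasts 1/12 s, in which the tool goes at most 41.7 mm and 7.16 degrees, less where a joint would pass 70% of its speed; a pose out of reach is approached as far as the arm can. A call with a gripper value outside its range is refused whole. The fingers move at their own pace and stop on an object; FORCE is the grip in N (left out, the last holds). Time passes only in rows, so rows that do not move let the fingers close. It gives the time, the measured TCP pose, the force and the opening at its end, in the units of the state.
- ctrl.get_obs(): the state, without advancing time (a new reading comes with each control period).
- ctrl.get_image(name): name is "scene" or "side" or "wrist"; returns the picture (480x640x3 uint8, red, green, blue); there is no depth.
- ctrl.camera_params(name): a dict with "vertical_fov" (degrees; the focal length in pixels is half the picture's height over the tangent of half this angle, whatever the lens; pixels are square), "cx", "cy" (the principal point, pixels), "rvec" (rotation vector, rad) and "tvec" (3), from world to camera coordinates, as OpenCV has them; the wrist camera has in their place "T_tool_cam" (4x4, takes a point from camera to tool coordinates, whose origin is the TCP and whose axes are the tool frame's). Camera axes: x right, y down, z forward; pixel columns grow to the right and rows downward; lengths in m; the calibration is good to about 2 mm. A picture is of the moment at which its call begins: read the wrist's pose just before it. camera_params takes no time and is no camera call.
- ctrl.finish_job(): hands the job in, once; it reports no verdict.
Trained networks look in the newest picture that a camera, given by its name, has taken for a name from the list of things; names that differ only in an ending like _2 or _b are one class to them, and where a whole thing is asked for, a point or a joint stands for the part that bears it (a point fixed in the world has none). Each returns a list of dicts, best first, with "score" (0 to 1); they miss things now and then, are a little off and sometimes report something else, mostly with a low value. They report only what shows in the picture. A call takes as long as a camera call.
- ctrl.look_for(thing, camera): "box" ([centre column, centre row, width, height] in pixels, round what is visible of it).
- ctrl.silhouettes(thing, camera): "mask" (480x640 bool, what is visible of it) and "box" ([centre column, centre row, width, height] in pixels, round what is visible of it).
- ctrl.tip_of(thing, camera): "centre" ([row, column] in pixels: a listed point, or the origin of a listed thing).
The state is a dict: "t": time; "q": joint angles; "dq": joint speeds; "effort": joint torques, N m; "tool_pos": TCP position; "tool_rot": TCP orientation; "contact_force": force on the tool from outside, world axes, zero at the start; "wrist_torque": the same for the moment, N m; "opening": finger opening in m.
Only numpy, scipy, OpenCV 4.12 (cv2) and the standard library are available. Lean on these libraries where they do the work, as an engineer would, in place of code of your own. Each camera call takes 0.05 s, during which the arm holds its last target.

## Working session

There is one attempt and no reset: what is moved stays moved. The work goes in short steps, Python scripts to look and compute and a shell command to move; the robot and the scene stay as the last step left them, time stands still between calls to the robot, and variables do not carry over. Pictures are saved under pics/ and viewed, and the job is handed in when it is done.

```bash
ls; mkdir -p pics; python3 - <<'E'
from station import ctrl
import cv2
o=ctrl.get_obs();print(o)
for c in ["scene","side"]:
    im=ctrl.get_image(c);cv2.imwrite(f"pics/{c}0.png",im[:,:,::-1]);print(c,ctrl.camera_params(c))
    for n in ["outlet_near","outlet_far","lever_near_pad","lever_far_pad","tray_post","tray_in","ball_large","ball_small","finial","jar"]:
        r=ctrl.tip_of(n,c);print(n,[(x['centre'],round(x['score'],2)) for x in r[:3]])
E
```

```text
pics
{'t': 0.0, 'q': array([-1.18963699e-01,  5.33702413e-02,  1.61429240e+00, -7.09173012e-06,
        1.47600845e+00, -1.18974910e-01]), 'dq': array([-0.00105532, -0.00190309, -0.0005102 , -0.00149834, -0.00151649,
        0.00118321]), 'effort': array([ 2.70554956e-04, -3.93670499e+01, -3.70175600e+01, -1.62778279e-04,
        6.93513779e-03, -6.06393527e-06]), 'tool_pos': array([6.24374952e-01, 9.58277903e-05, 2.30055687e-01]), 'tool_rot': array([ 1.20839049,  1.21090198, -1.21059771]), 'contact_force': array([-0.20801982,  0.14553541,  0.01172027]), 'wrist_torque': array([-0.00020061, -0.01888709,  0.04813811]), 'opening': 0.08536825166117053}
scene {'vertical_fov': 48.577972520713544, 'cx': 318.7798321140682, 'cy': 240.39140605400914, 'rvec': array([ 1.35206561,  2.20937889, -0.88044668]), 'tvec': array([ 0.16352159, -0.33955278,  1.67263295])}
outlet_near [([215.6, 284.6], 0.69)]
outlet_far [([236.5, 269.2], 0.86), ([274.1, 472.3], 0.72)]
lever_near_pad [([215.2, 349.1], 0.65)]
lever_far_pad [([240.7, 333.3], 0.93)]
tray_post [([201.4, 242.4], 0.78)]
tray_in [([231.2, 260.9], 0.76)]
ball_large [([231.8, 280.8], 0.45)]
ball_small [([208.2, 299.3], 0.48)]
finial []
jar [([209.4, 225.8], 0.87), ([286.3, 392.5], 0.71), ([211.1, 298.8], 0.44)]
side {'vertical_fov': 47.316867318099575, 'cx': 314.26446263741593, 'cy': 225.82760047495907, 'rvec': array([ 0.02798781, -2.94182588,  1.08672773]), 'tvec': array([0.57131982, 0.01359105, 1.15049088])}
outlet_near [([200.8, 343.2], 0.58)]
outlet_far [([202.3, 303.8], 0.82)]
lever_near_pad [([247.7, 352.9], 0.6)]
lever_far_pad [([241.3, 302.5], 0.89)]
tray_post [([159.4, 324.2], 0.73)]
tray_in [([201.6, 330.5], 0.79), ([353.4, 323.4], 0.64)]
ball_large [([206.8, 307.2], 0.69), ([199.4, 300.9], 0.45)]
ball_small [([211.3, 345.2], 0.53)]
finial [([290.1, 327.7], 0.74), ([205.0, 350.4], 0.16)]
jar [([161.9, 344.6], 0.75)]
```

View pics/scene0.png

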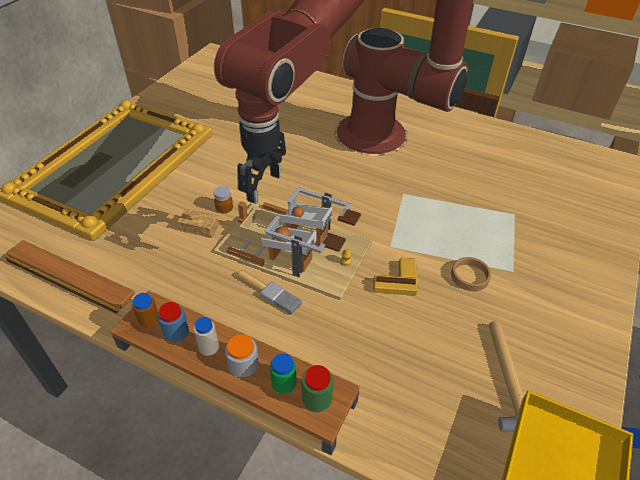

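View pics/side0.png

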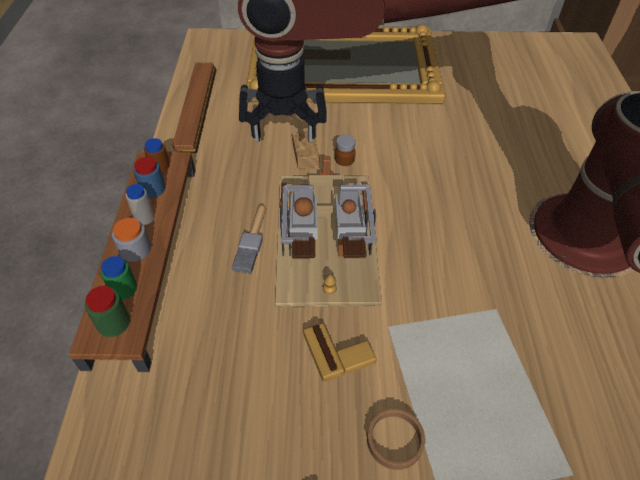

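```bash
cat > h.py <<'E'
import numpy as np, cv2
from station import ctrl
from scipy.spatial.transform import Rotation as R
from scipy.optimize import least_squares
def cam(c):
    p=ctrl.camera_params(c);f=240/np.tan(np.radians(p['vertical_fov'])/2)
    return np.array([[f,0,p['cx']],[0,f,p['cy']],[0,0,1]]),R.from_rotvec(p['rvec']).as_matrix(),np.array(p['tvec'])
def proj(c,X):
    K,r,t=cam(c);y=(np.atleast_2d(X)@r.T+t)@K.T;return y[:,:2]/y[:,2:]
def tri(obs): # obs {cam:(row,col)}
    f=lambda X:np.concatenate([(proj(c,X)[0]-np.array([rc[1],rc[0]])) for c,rc in obs.items()])
    s=least_squares(f,[.65,0,.1]);return s.x,np.sqrt(np.mean(s.fun**2))
E
python3 - <<'E'
from h import *
S=dict(outlet_near=[215.6,284.6],outlet_far=[236.5,269.2],lever_near_pad=[215.2,349.1],lever_far_pad=[240.7,333.3],tray_post=[201.4,242.4],tray_in=[231.2,260.9],ball_large=[231.8,280.8],ball_small=[208.2,299.3],jar=[209.4,225.8])
D=dict(outlet_near=[200.8,343.2],outlet_far=[202.3,303.8],lever_near_pad=[247.7,352.9],lever_far_pad=[241.3,302.5],tray_post=[159.4,324.2],tray_in=[201.6,330.5],ball_large=[206.8,307.2],ball_small=[211.3,345.2],jar=[161.9,344.6])
for n in S: x,e=tri({'scene':S[n],'side':D[n]});print(n,x.round(4),round(e,2))
for c in ['scene','side']:
    K,r,t=cam(c);print(c,-r.T@t,r[2])
E
```

```text
outlet_near [ 0.5129 -0.0207  0.0626] 0.31
outlet_far [ 0.5932 -0.0168  0.0618] 0.03
lever_near_pad [0.5002 0.1466 0.1229] 0.51
lever_far_pad [0.5908 0.1452 0.13  ] 1.62
tray_post [ 0.5518 -0.1127  0.0964] 1.01
tray_in [ 5.369e-01 -7.800e-02  5.000e-04] 0.2
ball_large [0.5849 0.0119 0.0814] 0.52
ball_small [0.5085 0.0241 0.0902] 2.52
jar [ 0.504  -0.2086 -0.0038] 0.38
scene [1.33417717 0.47475646 0.96659918] [-0.62396862 -0.30360367 -0.72006109]
side [0.55854864 0.74810895 0.88236995] [ 0.01119039 -0.64999477 -0.75985629]
```

```bash
python3 - <<'E'
from h import *
a=cv2.imread('pics/scene0.png');b=cv2.imread('pics/side0.png')
A=cv2.resize(a[180:305,200:380],None,fx=4.4,fy=4.4,interpolation=cv2.INTER_CUBIC)
B=cv2.resize(b[130:310,240:400],None,fx=3.3,fy=3.3,interpolation=cv2.INTER_CUBIC)
cv2.imwrite('pics/A.png',A);cv2.imwrite('pics/B.png',B)
S=dict(outlet_near=[215.6,284.6],outlet_far=[236.5,269.2],lever_near_pad=[215.2,349.1],lever_far_pad=[240.7,333.3])
D=dict(outlet_near=[200.8,343.2],outlet_far=[202.3,303.8],lever_near_pad=[247.7,352.9],lever_far_pad=[241.3,302.5])
L=dict(outlet_near=[-.045,.045,.06],outlet_far=[-.045,-.045,.06],lever_near_pad=[.12,.045,.124],lever_far_pad=[.12,-.045,.124])
def T(p,l):
    c,s=np.cos(p[2]),np.sin(p[2]);return np.array([p[0]+c*l[0]-s*l[1],p[1]+s*l[0]+c*l[1],l[2]])
f=lambda p:np.concatenate([proj(c,T(p,L[n]))[0]-np.array(O[n])[::-1] for c,O in(('scene',S),('side',D)) for n in L])
s=least_squares(f,[.55,.02,1.57],loss='soft_l1');print(s.x,np.degrees(s.x[2]),f(s.x).round(1).reshape(-1,2))
p=s.x
for n in L: print(n,T(p,L[n]).round(4))
for t in (-.045,0,.045): print(t,'post',T(p,[-.143,t,.09]).round(4))
for c,rc in(('scene',[201.4,242.4]),('side',[159.4,324.2])):
    print(c,[ (t,proj(c,T(p,[-.143,t,.09]))[0].round(1)) for t in(-.02,-.01,0,.01,.02)],rc)
E
```

```text
[0.54928873 0.02553359 1.60596957] 92.01527815818088 [[ 1.1 -1.4]
 [-0.9  1.2]
 [-0.6 -0.1]
 [-0.5 -0.2]
 [ 3.2  1.2]
 [-1.2  0.2]
 [ 0.3 -2.2]
 [-0.2  4.9]]
outlet_near [ 0.5059 -0.021   0.06  ]
outlet_far [ 0.5958 -0.0179  0.06  ]
lever_near_pad [0.5001 0.1439 0.124 ]
lever_far_pad [0.59  0.147 0.124]
-0.045 post [ 0.5993 -0.1158  0.09  ]
0 post [ 0.5543 -0.1174  0.09  ]
0.045 post [ 0.5093 -0.119   0.09  ]
scene [(-0.02, array([236.9, 209.8])), (-0.01, array([239. , 207.3])), (0, array([241.1, 204.8])), (0.01, array([243.2, 202.3])), (0.02, array([245.2, 199.8]))] [201.4, 242.4]
side [(-0.02, array([314., 159.])), (-0.01, array([318.7, 158.9])), (0, array([323.4, 158.9])), (0.01, array([328.1, 158.8])), (0.02, array([332.8, 158.8]))] [159.4, 324.2]
```

View pics/A.png

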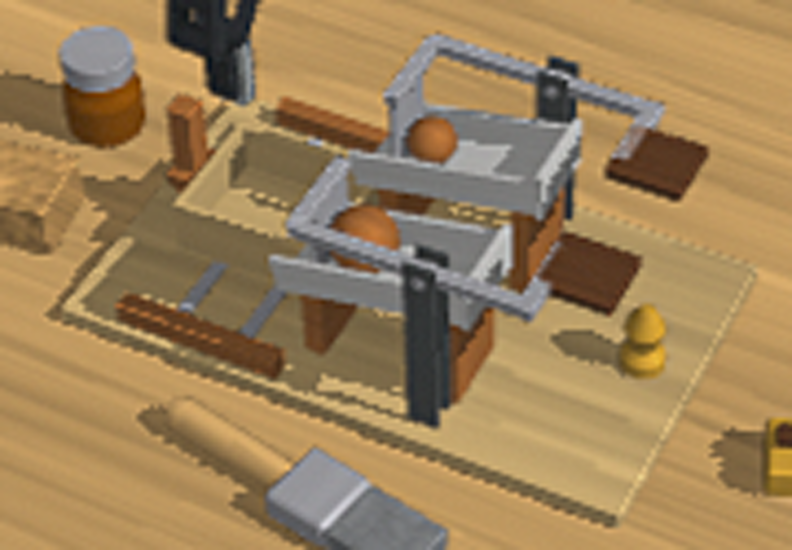

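View pics/B.png

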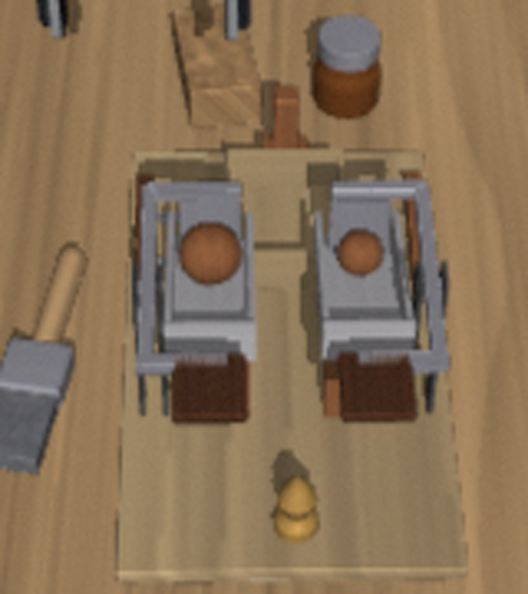

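The larger ball is in the far chute: in the side view the left ball at about (303, 206) is clearly bigger than the one at (348, 207). The tray has to go to -0.045, which is world +x. I'll shut the fingers and move to the robot side of the post.

```bash
python3 -m handwheel '[[0,[0,-0.026,0.0235],[0,0,0]],[0,[0,-0.026,0.0235],[0,0,0]],[0,[0,-0.026,0.0235],[0,0,0]],[0,[0,-0.026,0.0235],[0,0,0]],[0,[0,-0.026,0.0235],[0,0,0]],[0,[0,0,0],[0,0,0]],[0,[0,0,0],[0,0,0]],[0,[0,0,0],[0,0,0]]]' 20
python3 - <<'E'
from h import *
o=ctrl.get_obs();print(o['tool_pos'],o['tool_rot'],o['contact_force'],o['opening'])
im=ctrl.get_image('wrist');cv2.imwrite('pics/w1.png',im[:,:,::-1])
print(ctrl.camera_params('wrist'))
print(ctrl.tip_of('tray_post','wrist'))
im=ctrl.get_image('side');cv2.imwrite('pics/s1.png',im[:,:,::-1])
print(ctrl.tip_of('cork_block','side'),ctrl.tip_of('tray_post','side'))
E
```

```text
t: 1.77
tool_pos: [0.4952, -0.1175, 0.2316]
tool_rot: [1.21, 1.208, -1.209]
contact_force: [0.3, 1.3, -0.1]
opening: -0.0003
[ 0.49524202 -0.11748436  0.23162786] [ 1.21000413  1.20836865 -1.20882005] [ 0.25279618  1.26361179 -0.10770247] -0.0002970912041104819
{'vertical_fov': 66.61771133440834, 'cx': 317.9356734717749, 'cy': 228.22031488295556, 'T_tool_cam': array([[-1.05675598e-03, -3.06562222e-01,  9.51850034e-01,
        -1.43085223e-01],
       [ 9.99999347e-01, -7.37994814e-04,  8.72526057e-04,
        -9.34290955e-04],
       [ 4.34976863e-04,  9.51850335e-01,  3.06562801e-01,
        -7.97981082e-02],
       [ 0.00000000e+00,  0.00000000e+00,  0.00000000e+00,
         1.00000000e+00]])}
[{'centre': [218.2, 379.0], 'score': 0.91}]
[{'centre': [154.3, 307.2], 'score': 0.7}] [{'centre': [159.9, 325.6], 'score': 0.87}]
```

View pics/w1.png

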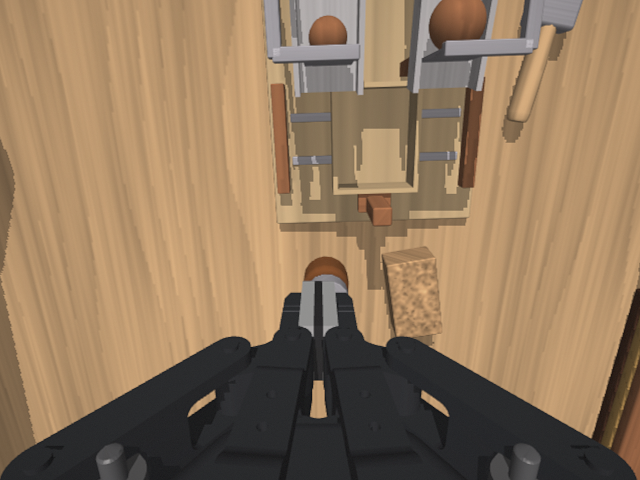

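View pics/s1.png

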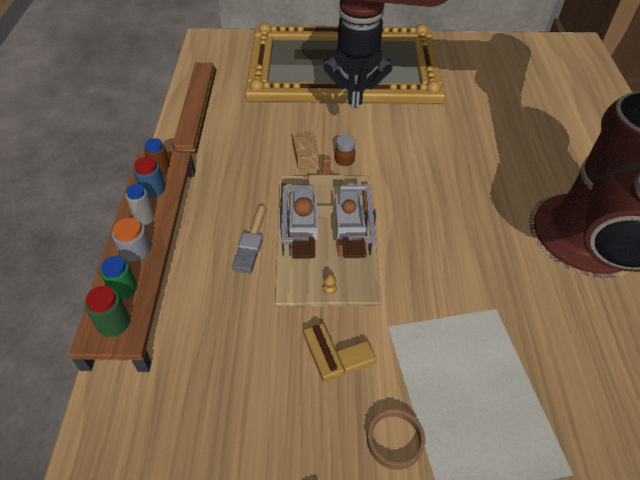

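The wrist view shows the post top at about (379, 212), the jar at about (327, 270) partly behind the fingertips, and the larger ball on the right, which is the far side. Next: post, jar and cork positions in this view.

```bash
cat >> h.py <<'E'
def wray(row,col,z,o):
    p=ctrl.camera_params('wrist');f=240/np.tan(np.radians(p['vertical_fov'])/2);T=np.array(p['T_tool_cam'])
    r=R.from_rotvec(o['tool_rot']).as_matrix()
    d=r@T[:3,:3]@np.array([(col-p['cx'])/f,(row-p['cy'])/f,1]);c=o['tool_pos']+r@T[:3,3]
    return c+d*(z-c[2])/d[2]
E
python3 - <<'E'
from h import *
o=ctrl.get_obs()
for n,row,col,z in [('post net',218.2,379,.09),('post top TL',195,367,.09),('post top TR',195,390,.09),('post top BL',224,371,.09),('post top BR',222,392,.09),('jar top',258,327,.06),('cork',275,410,.035),('board L',221,279,.012),('board R',217,468,.012)]:
    print(n,wray(row,col,z,o).round(4))
E
python3 - <<'E'
import cv2
a=cv2.imread('pics/w1.png');cv2.imwrite('pics/w1c.png',cv2.resize(a[150:300,260:460],None,fx=4,fy=4,interpolation=cv2.INTER_CUBIC))
E
```

```text
post net [ 0.5443 -0.12    0.09  ]
post top TL [ 0.5338 -0.1009  0.09  ]
post top TR [ 0.5521 -0.1008  0.09  ]
post top BL [ 0.5381 -0.125   0.09  ]
post top BR [ 0.5551 -0.1233  0.09  ]
jar top [ 0.5033 -0.1673  0.06  ]
cork [ 0.5887 -0.1963  0.035 ]
board L [ 0.4546 -0.1459  0.012 ]
board R [ 0.6498 -0.1414  0.012 ]
```

View pics/w1c.png

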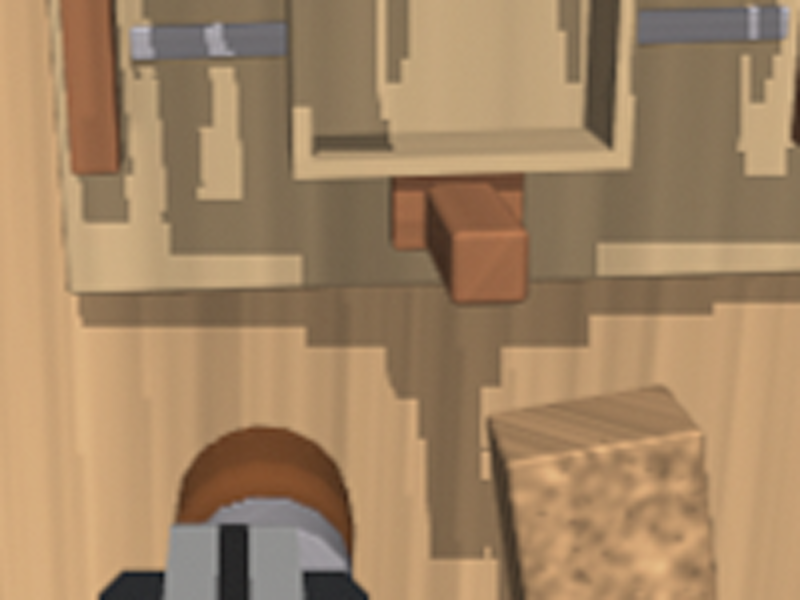

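```bash
python3 -m handwheel '[[0,[0.033,0,0],[0,0,0]],[0,[0.033,0,0],[0,0,0]],[0,[0.033,0,0],[0,0,0]],[0,[0.033,0,0],[0,0,0]],[0,[0.033,0,0],[0,0,0]],[0,[0,0,0],[0,0,0]]]'
python3 -m handwheel '[[0,[0,0.005,0],[0,0,0]],[0,[0,0.005,0],[0,0,0]],[0,[0,0.005,0],[0,0,0]],[0,[0,0.005,0],[0,0,0]],[0,[0,0.005,0],[0,0,0]],[0,[0,0.005,0],[0,0,0]],[0,[0,0.005,0],[0,0,0]],[0,[0,0,0],[0,0,0]]]'
python3 - <<'E'
from h import *
o=ctrl.get_obs();print(o['tool_pos'],o['contact_force'])
im=ctrl.get_image('wrist');cv2.imwrite('pics/w2.png',im[:,:,::-1])
E
```

```text
t: 2.52
tool_pos: [0.4899, -0.1149, 0.0588]
tool_rot: [1.206, 1.223, -1.216]
contact_force: [-0.9, 0.7, -1.4]
opening: -0.0003
t: 3.18
tool_pos: [0.5311, -0.1176, 0.0668]
tool_rot: [1.209, 1.208, -1.208]
contact_force: [-1.7, -0.5, -0.2]
opening: -0.0
[ 0.5310638  -0.11763757  0.06681441] [-1.68056681 -0.49466557 -0.16784241]
```

View pics/w2.png

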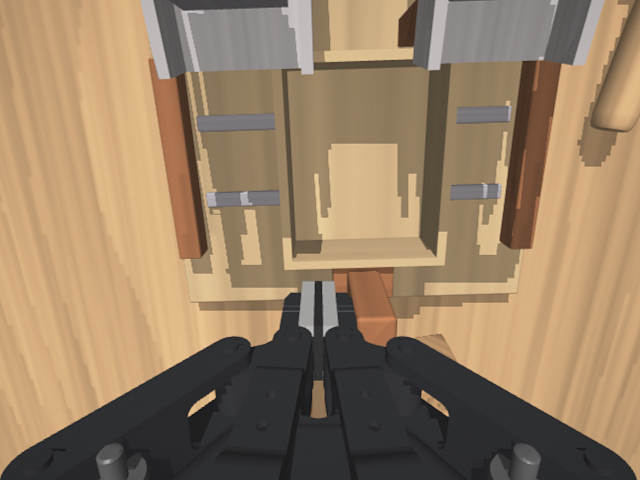

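The fingers are against the post's near side and the force reads about 1.7 N, which is the rail friction. Pushing on towards the stop.

```bash
python3 -m handwheel '[[0,[0,0.004,0],[0,0,0]],[0,[0,0.004,0],[0,0,0]],[0,[0,0.004,0],[0,0,0]],[0,[0,0.004,0],[0,0,0]],[0,[0,0.004,0],[0,0,0]],[0,[0,0.004,0],[0,0,0]],[0,[0,0.004,0],[0,0,0]],[0,[0,0.004,0],[0,0,0]],[0,[0,0,0],[0,0,0]]]'
python3 -m handwheel '[[0,[0,0.002,0],[0,0,0]],[0,[0,0.002,0],[0,0,0]],[0,[0,0,0],[0,0,0]]]'
python3 -m handwheel '[[0,[0,0.002,0],[0,0,0]],[0,[0,0,0],[0,0,0]]]'
python3 - <<'E'
from h import *
o=ctrl.get_obs();print(o['tool_pos'],o['contact_force'])
im=ctrl.get_image('wrist');cv2.imwrite('pics/w3.png',im[:,:,::-1])
E
```

```text
t: 3.98
tool_pos: [0.5628, -0.1177, 0.0663]
tool_rot: [1.209, 1.208, -1.209]
contact_force: [-0.6, 0.3, 0.3]
opening: -0.0001
t: 4.23
tool_pos: [0.5664, -0.1176, 0.0664]
tool_rot: [1.209, 1.209, -1.209]
contact_force: [-1.1, 1.1, -0.3]
opening: -0.0005
t: 4.4
tool_pos: [0.5683, -0.1176, 0.0664]
tool_rot: [1.209, 1.209, -1.209]
contact_force: [-0.7, -0.2, -1.3]
opening: -0.0002
[ 0.56826167 -0.11761013  0.06640554] [-0.69953038 -0.23818775 -1.31848782]
```

View pics/w3.png

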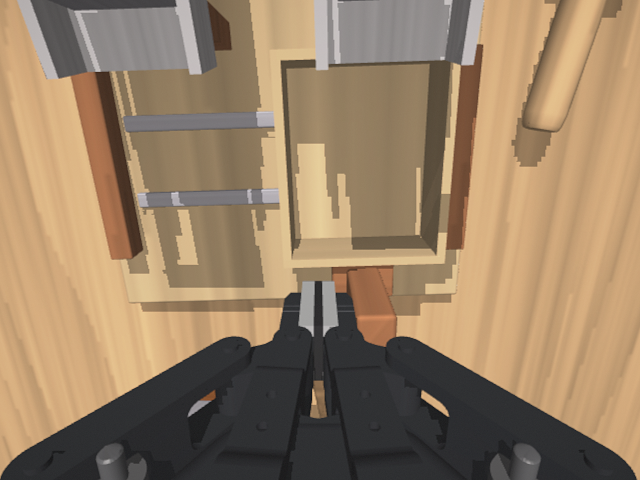

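The tray's right wall is at about column 447. A small gap still shows to the stop rail at about column 463, so I'll keep pushing in small steps.

```bash
for i in 1; do python3 -m handwheel '[[0,[0,0.002,0],[0,0,0]],[0,[0,0.002,0],[0,0,0]],[0,[0,0,0],[0,0,0]]]'; done
python3 -m handwheel '[[0,[0,0.002,0],[0,0,0]],[0,[0,0,0],[0,0,0]]]'
python3 -m handwheel '[[0,[0,0.001,0],[0,0,0]],[0,[0,0,0],[0,0,0]]]'
```

```text
t: 4.7
tool_pos: [0.5723, -0.1175, 0.0664]
tool_rot: [1.209, 1.209, -1.209]
contact_force: [-0.7, 0.8, -0.3]
opening: 0.0001
t: 4.87
tool_pos: [0.5743, -0.1175, 0.0664]
tool_rot: [1.209, 1.209, -1.209]
contact_force: [-1.2, 0.0, -0.3]
opening: -0.0001
t: 5.03
tool_pos: [0.5746, -0.1175, 0.0663]
tool_rot: [1.209, 1.21, -1.21]
contact_force: [-4.0, 0.6, 2.4]
opening: -0.0001
```

```bash
python3 -m handwheel '[[0,[0,0.001,0],[0,0,0]],[0,[0,0,0],[0,0,0]]]'
python3 -m handwheel '[[0,[0,0.001,0],[0,0,0]],[0,[0,0,0],[0,0,0]]]'
python3 - <<'E'
from h import *
im=ctrl.get_image('wrist');cv2.imwrite('pics/w4.png',im[:,:,::-1])
E
```

```text
t: 5.2
tool_pos: [0.5747, -0.1175, 0.0663]
tool_rot: [1.207, 1.212, -1.212]
contact_force: [-6.7, 0.8, 5.4]
opening: 0.0001
t: 5.37
tool_pos: [0.5748, -0.1175, 0.0662]
tool_rot: [1.206, 1.214, -1.213]
contact_force: [-12.0, 0.9, 7.2]
opening: 0.0001
```

View pics/w4.png

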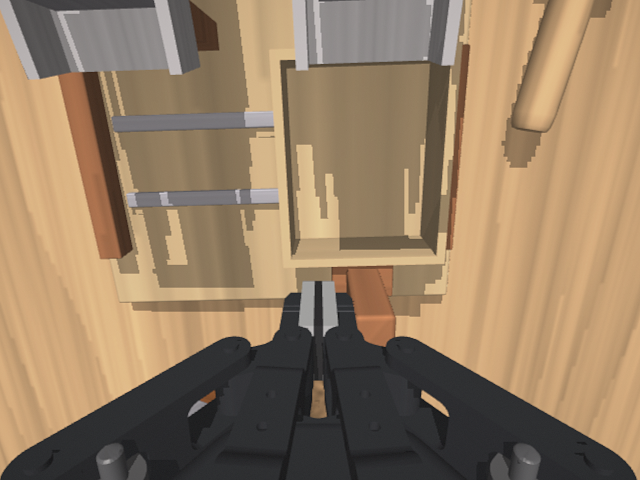

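The tray is at its stop: x no longer advances and the force rises to 12 N. I'll back off the post, lift, and move over the far pad.

```bash
python3 -m handwheel '[[0,[0,-0.008,0],[0,0,0]],[0,[0,-0.008,0],[0,0,0]],[0,[-0.035,0,0],[0,0,0]],[0,[-0.035,0,0],[0,0,0]],[0,[-0.035,0,0],[0,0,0]],[0,[-0.035,0,0],[0,0,0]],[0,[0,0,0],[0,0,0]]]'
python3 -m handwheel '[[0,[0,0.003,-0.032],[0,0,0]],[0,[0,0.003,-0.032],[0,0,0]],[0,[0,0.003,-0.032],[0,0,0]],[0,[0,0.003,-0.032],[0,0,0]],[0,[0,0.003,-0.032],[0,0,0]],[0,[0,0.003,-0.032],[0,0,0]],[0,[0,0.003,-0.032],[0,0,0]],[0,[0,0.003,-0.032],[0,0,0]],[0,[0,0,0],[0,0,0]],[0,[0,0,0],[0,0,0]]]'
python3 - <<'E'
from h import *
o=ctrl.get_obs();print(o['tool_pos'],o['contact_force'])
for c in('wrist','side'):
    im=ctrl.get_image(c);cv2.imwrite(f'pics/{c}5.png',im[:,:,::-1])
    for n in('lever_far_pad','lever_near_pad','tray_post'):
        r=ctrl.tip_of(n,c)
        if c=='wrist': print(n,[(x['centre'],x['score'],wray(*x['centre'],.124,o).round(4)) for x in r])
        else: print(n,[(x['centre'],x['score'])for x in r])
E
```

```text
t: 6.0
tool_pos: [0.5651, -0.119, 0.216]
tool_rot: [1.213, 1.194, -1.2]
contact_force: [0.7, -0.7, 1.2]
opening: 0.0
t: 6.83
tool_pos: [0.5848, 0.1398, 0.206]
tool_rot: [1.207, 1.21, -1.207]
contact_force: [0.6, -0.0, -0.4]
opening: 0.0001
[0.5848187  0.13978067 0.20602478] [ 0.62842133 -0.03530831 -0.4132713 ]
lever_far_pad [([232.4, 325.1], 0.74, array([0.5888, 0.1442, 0.124 ]))]
lever_near_pad [([235.2, 185.8], 0.65, array([0.4981, 0.1421, 0.124 ]))]
tray_post []
lever_far_pad [([244.8, 304.4], 0.79)]
lever_near_pad [([248.6, 354.6], 0.66)]
tray_post []
```

View pics/wrist5.png

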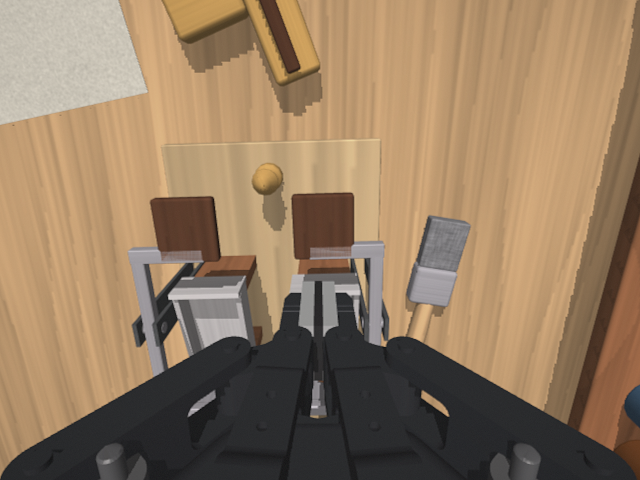

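View pics/side5.png

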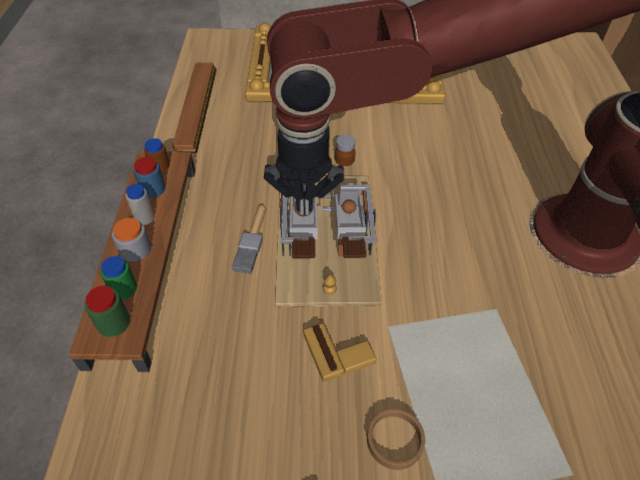

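The far pad's centre in the wrist view is about (323, 226), which is world (0.588, 0.147). That agrees with the fit. I'll line up over it, lower to just above, then press.

```bash
python3 -m handwheel '[[0,[0.02,0.003,-0.008],[0,0,0]],[0,[0.03,0,0],[0,0,0]],[0,[0.024,0,0],[0,0,0]],[0,[0,0,0],[0,0,0]],[0,[0,0,0],[0,0,0]]]'
python3 -m handwheel '[[0,[0.005,0,0],[0,0,0]],[0,[0.005,0,0],[0,0,0]],[0,[0.005,0,0],[0,0,0]],[0,[0,0,0],[0,0,0]]]'
python3 -m handwheel '[[0,[0.005,0,0],[0,0,0]],[0,[0.005,0,0],[0,0,0]],[0,[0.005,0,0],[0,0,0]],[0,[0.005,0,0],[0,0,0]],[0,[0.004,0,0],[0,0,0]],[0,[0,0,0],[0,0,0]]]'
python3 - <<'E'
from h import *
o=ctrl.get_obs();print(o['tool_pos'],o['contact_force'])
for c in('scene','side'):
    im=ctrl.get_image(c);y,x=(180,200) if c=='scene' else (140,240)
    cv2.imwrite(f'pics/{c}6.png',cv2.resize(im[y:y+130,x:x+180,::-1],None,fx=4.4,fy=4.4,interpolation=cv2.INTER_CUBIC))
E
```

```text
t: 7.65
tool_pos: [0.5869, 0.146, 0.1308]
tool_rot: [1.208, 1.211, -1.212]
contact_force: [0.0, -0.1, 0.3]
opening: 0.0002
t: 7.98
tool_pos: [0.5893, 0.1466, 0.1184]
tool_rot: [1.211, 1.207, -1.206]
contact_force: [2.6, 0.6, 2.4]
opening: -0.0003
t: 8.48
tool_pos: [0.5885, 0.1463, 0.0932]
tool_rot: [1.21, 1.208, -1.208]
contact_force: [0.7, -0.9, 5.9]
opening: -0.0
[0.58854124 0.14626597 0.09320621] [ 0.73471865 -0.8621351   5.87953577]
```

View pics/scene6.png

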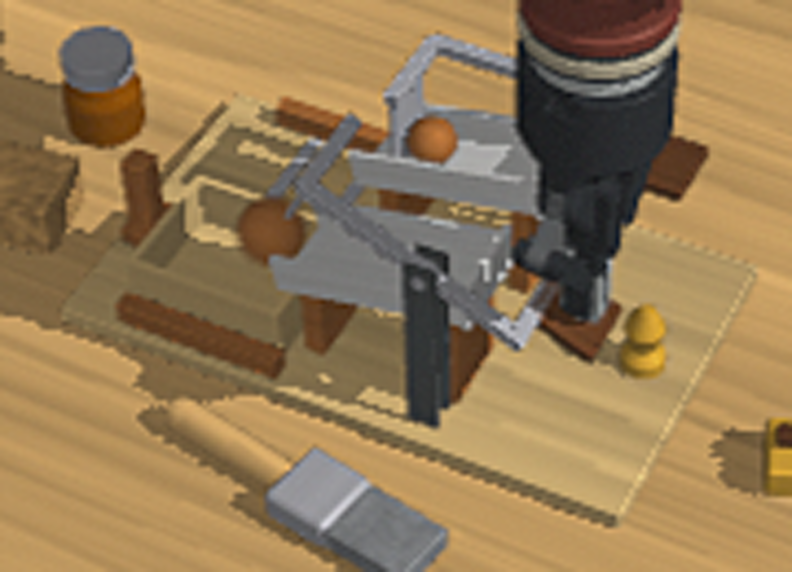

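View pics/side6.png

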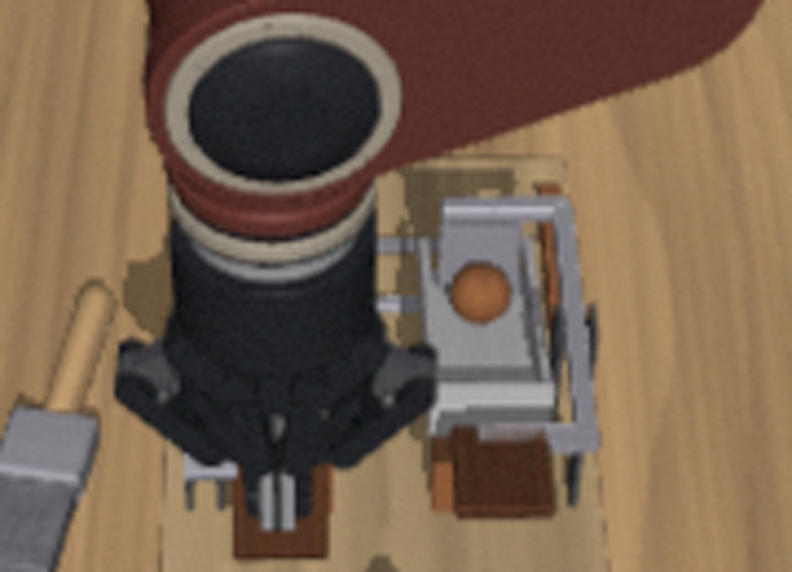

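The gate is up and the larger ball is already past it, at the lip (crop (270, 230)). I'll hold the lever down until the ball is in the tray.

```bash
python3 -m handwheel '[[0,[0.002,0,0],[0,0,0]],[0,[0,0,0],[0,0,0]],[0,[0,0,0],[0,0,0]],[0,[0,0,0],[0,0,0]],[0,[0,0,0],[0,0,0]],[0,[0,0,0],[0,0,0]],[0,[0,0,0],[0,0,0]],[0,[0,0,0],[0,0,0]],[0,[0,0,0],[0,0,0]],[0,[0,0,0],[0,0,0]]]'
python3 - <<'E'
from h import *
c='scene';im=ctrl.get_image(c);y,x=(180,200)
cv2.imwrite(f'pics/{c}7.png',cv2.resize(im[y:y+130,x:x+180,::-1],None,fx=4.4,fy=4.4,interpolation=cv2.INTER_CUBIC))
E
```

```text
t: 9.42
tool_pos: [0.5887, 0.1464, 0.0921]
tool_rot: [1.21, 1.208, -1.208]
contact_force: [-0.4, -1.8, 5.2]
opening: -0.0003
```

View pics/scene7.png

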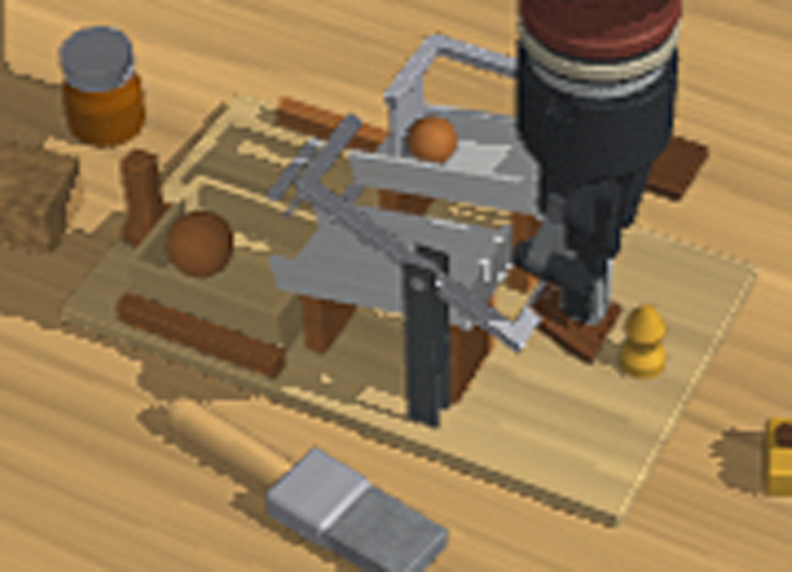

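The ball is in the tray (crop (200, 243)) and the smaller ball is still behind its gate. I'll release the lever slowly and raise the hand clear.

```bash
python3 -m handwheel '[[0,[-0.006,0,0],[0,0,0]],[0,[-0.006,0,0],[0,0,0]],[0,[-0.006,0,0],[0,0,0]],[0,[-0.006,0,0],[0,0,0]],[0,[-0.006,0,0],[0,0,0]],[0,[-0.006,0,0],[0,0,0]],[0,[-0.01,0,0],[0,0,0]],[0,[-0.03,0,0],[0,0,0]],[0,[-0.03,0,0],[0,0,0]],[0,[-0.03,0,0],[0,0,0]]]'
python3 -m handwheel '[[0,[-0.02,0,0],[0,0,0]],[0,[0,-0.02,-0.03],[0,0,0]],[0,[0,-0.02,-0.03],[0,0,0]],[0,[0,-0.02,-0.03],[0,0,0]],[0,[0,0,0],[0,0,0]],[0,[0,0,0],[0,0,0]],[0,[0,0,0],[0,0,0]],[0,[0,0,0],[0,0,0]],[0,[0,0,0],[0,0,0]],[0,[0,0,0],[0,0,0]]]'
python3 - <<'E'
from h import *
o=ctrl.get_obs();print(o['t'],o['tool_pos'],o['contact_force'])
for c in('scene','side'):
    im=ctrl.get_image(c);y,x=(180,200) if c=='scene' else (140,240)
    cv2.imwrite(f'pics/{c}8.png',cv2.resize(im[y:y+130,x:x+180,::-1],None,fx=4.4,fy=4.4,interpolation=cv2.INTER_CUBIC))
    cv2.imwrite(f'pics/{c}8f.png',im[:,:,::-1])
    for n in('lever_far_pad','tray_post','ball_large','ball_small'): print(c,n,[(x['centre'],x['score']) for x in ctrl.tip_of(n,c)[:2]])
E
```

```text
t: 10.3
tool_pos: [0.5871, 0.1456, 0.2276]
tool_rot: [1.207, 1.21, -1.212]
contact_force: [1.0, -0.8, -0.2]
opening: -0.0001
t: 11.13
tool_pos: [0.5285, 0.2355, 0.2471]
tool_rot: [1.21, 1.208, -1.211]
contact_force: [-0.3, 0.1, -0.4]
opening: 0.0003
11.1333 [0.52848067 0.23551636 0.24711077] [-0.31560886  0.08095899 -0.40518231]
scene lever_far_pad [([239.1, 333.7], 0.97), ([208.9, 224.8], 0.4)]
scene tray_post [([214.1, 229.1], 0.85)]
scene ball_large [([232.7, 245.1], 0.74)]
scene ball_small [([209.8, 299.8], 0.53)]
side lever_far_pad [([244.6, 303.3], 0.78)]
side tray_post [([156.4, 302.8], 0.66)]
side ball_large [([184.7, 306.3], 0.42), ([156.3, 300.1], 0.31)]
side ball_small []
```

View pics/scene8.png

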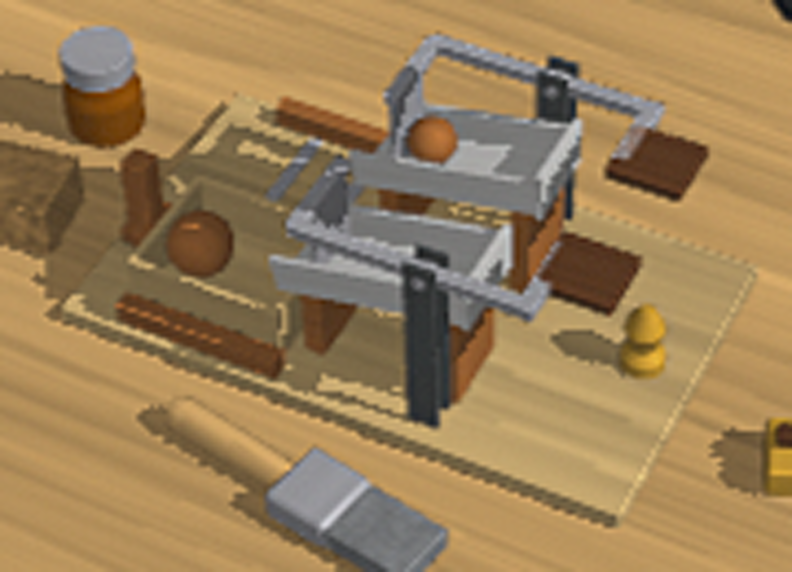

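View pics/side8f.png

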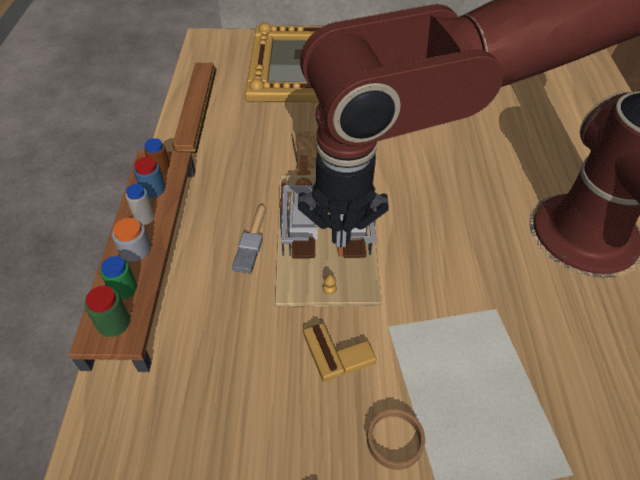

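The larger ball rests in the tray, the lever is up with its gate shut, and the small ball is still in its chute. The post in the side view is at column 303, against about 302 predicted at the stop. Handing in.

```bash
python3 -c "
from station import ctrl
print(ctrl.finish_job())"
```

```text
the job is handed in; nothing more can be done
None
```

The larger ball is in the catch tray, and I handed the job in after about 11 s of the allowed 51 s.

- **Tray:** The larger ball was in the far chute. I pushed the tray's post with the shut fingers until it stopped advancing at the far-side stop, where the force rose to about 12 N.
- **Ball:** I pressed the far lever's pad by about 32 mm, at about 6 N. The gate lifted and the ball rolled into the tray without the hand touching it. Then I let the lever come back up slowly.

The last pictures showed:
- The larger ball was resting in the tray and the far lever was up with its gate shut.
- The post was at its predicted stop position, to within about 1 pixel.
- The small ball was still shut in the near chute.
- Nothing else looked moved in the pictures, though the jar was hidden behind the arm in the last side view. The last scene view showed it in place.
- The hand was clear, with no contact force.

One check was incomplete: the network did not find the small ball in the last side view, where the arm hid it. The scene camera showed it clearly in its chute.

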